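Sort the finished test's jars, tins and leveling bar

TASK

The test is finished, so sort its things off the counter: stand the two closed glass sample jars in the wooden carrier, one upright in each bay; lay the two lidded aluminium moisture tins flat side by side in the shallow dark steel oven tray; and lay the black leveling bar flat in the two saddles of its rest, resting in both and roughly centred. Set the glass jars down without dropping them, and leave the empty open jar and the green scoop where they are.

Things in the scene. Friction and masses are not known exactly. Their poses are not given: they have to be found in the camera images.
- jar_a: Closed glass sample jar with a paper label and a flat white screw lid, standing upright on the counter: 56 mm diameter, 95 mm high overall, treated as a plain cylinder; about 0.15 to 0.31 kg. Origin at the centre of its underside, z up along its axis. The two closed jars are alike and interchangeable.
- jar_b: Closed glass sample jar with a paper label and a flat white screw lid, standing upright on the counter: 56 mm diameter, 95 mm high overall, treated as a plain cylinder; about 0.15 to 0.31 kg. Origin at the centre of its underside, z up along its axis. The two closed jars are alike and interchangeable.
- tin_a: Round aluminium moisture tin with its slip lid on, standing flat with the lid up: 60 mm diameter, 30 mm high, about 0.06 to 0.13 kg. Origin at the centre of its underside, z up. The two tins are alike and interchangeable.
- tin_b: Round aluminium moisture tin with its slip lid on, standing flat with the lid up: 60 mm diameter, 30 mm high, about 0.06 to 0.13 kg. Origin at the centre of its underside, z up. The two tins are alike and interchangeable.
- bar: Black nylon leveling bar (strike-off bar) lying flat on the counter: 200 mm long along its own x, 30 mm wide along y, 14 mm thick along z, about 0.07 to 0.14 kg. Origin at the centre of its underside.
- carrier: Open wooden jar carrier, fixed: 90 mm along its x, 178 mm along its y, 45 mm high, walls and floor 6 mm thick. A 6 mm divider across the middle, as high as the walls, leaves two bays, each 78 mm (x) by 80 mm (y) inside, centred at y = +43 and -43 mm. A jar standing in it has its underside 6 mm above the counter. Origin: centre of underside.
- tray: Shallow rimmed dark steel oven tray, fixed: 140 mm along its x, 210 mm along its y, rim 14.5 mm high, sides and floor 3 mm thick, one flat floor with room for two tins side by side along y (for example at y = +50 and -50 mm). A small wire handle 15 mm out at each y end. Origin: centre of underside.
- rest: Aluminium rest for the bar, fixed: base plate 80 (x) by 150 mm (y), 4 mm thick, with two U-shaped saddles at y = +55 and -55 mm, each 12 mm thick along y. Seats 24 mm above the counter, horns rise to 44 mm, gap between them 48 mm along x, centred on x = 0. The bar lies in both, its length along the rest's y. Between the saddles (98 mm) it is free down to the plate. Origin: centre of underside.
- open_jar: Bystander: empty clear glass jar without lid or label, open at the top, standing upright among the things: 70 mm diameter, 105 mm high. Origin at the centre of its underside. Not to be moved.
- scoop: Bystander: green enamel grain scoop lying on the counter, 225 mm long along its x (handle to -x, open mouth to +x), 76 mm wide, 40 mm high; spans x = -118 to +108 mm from its origin, which lies on the counter under its middle. Not to be moved.
Mind the look-alikes: they are no part of the job. What is shaped like the tin_a but purple or red is not meant.

How it is judged (in metres and radians):
At the end, for the whole second after the job is handed in: Jars upright (0.12 rad) on the carrier's floor, one per bay; tins flat (0.12 rad) on the tray's floor within its rim; bar flat in both saddles, along the rest within 0.2 rad, centred within 15 mm across and 30 mm along; all released and at rest (x of jar_a in the frame of carrier between -0.03 and 0.03 m and y of jar_a in the frame of carrier between -0.075 and 0.075 m and z of jar_a in the frame of carrier between 0.002 and 0.014 m and angle between each of jar_a, jar_b, tin_a, tin_b's own z axis and vertical below 0.12 rad and linear speed of each of jar_a, jar_b, tin_a, tin_b, bar below 0.02 m/s and angular speed of each of jar_a, jar_b, tin_a, tin_b, bar below 0.2 rad/s and x of jar_b in the frame of carrier between -0.03 and 0.03 m and y of jar_b in the frame of carrier between -0.075 and 0.075 m and z of jar_b in the frame of carrier between 0.002 and 0.014 m and x of tin_a in the frame of tray between -0.045 and 0.045 m and y of tin_a in the frame of tray between -0.08 and 0.08 m and z of tin_a in the frame of tray between 0 and 0.009 m and x of tin_b in the frame of tray between -0.045 and 0.045 m and y of tin_b in the frame of tray between -0.08 and 0.08 m and z of tin_b in the frame of tray between 0 and 0.009 m and x of bar in the frame of rest between -0.015 and 0.015 m and y of bar in the frame of rest between -0.03 and 0.03 m and z of bar in the frame of rest between 0.019 and 0.03 m and angle between the x axis of bar and the y axis of rest, either way round below 0.2 rad and angle between the z axis of bar and the z axis of rest, either way round below 0.1 rad); the robot touches nothing.
It fails at once if closed jar a is let fall (moving faster than 0.7 m/s with no finger on it, a drop of about 25 mm) (linear speed of jar_a above 0.7 m/s and contact force between the fingers and jar_a below 0.05 N).
It fails at once if closed jar b is let fall (moving faster than 0.7 m/s with no finger on it, a drop of about 25 mm) (linear speed of jar_b above 0.7 m/s and contact force between the fingers and jar_b below 0.05 N).
It fails at once if the empty open jar is moved more than 30 mm or tipped (distance of open_jar from where it was at the start of the episode above 0.03 m or angle between open_jar's own z axis and vertical above 0.35 rad).
It fails at once if the scoop is moved more than 30 mm (distance of scoop from where it was at the start of the episode above 0.03 m).
It also fails if it takes over 134 s, if anything falls off the work surface, if the arm or the gripper's body presses on something with over 40 N, if the wrist force passes 120 N, or if a joint passes its speed limit or range.

ROBOT

A 6-joint arm with a two-finger parallel gripper is mounted at the origin on the work surface. World frame = base frame: x ahead of the robot, y to its left, z up, the work surface at z = 0. Lengths are in m, angles in degrees, forces in N, time in s.
With the tool pointing down it reaches from about 0.4 to 0.825 m from the base axis. Payload 7 kg.
Tool frame: the origin (TCP) lies midway between the tips of the shut fingers; the grasp point (between the pads) lies 19 mm behind it; z points along the fingers, y is the line along which they close (so a half turn about z gives the same grasp; the last joint's range is limited). The gripper opens to 88 mm and grips with 3 to 60 N. Pads are 19 mm wide; open, the fingers measure 130 mm over their backs; the gripper's body (78 mm by 193 mm) begins 47 mm behind the grasp point.
Start: joints at [-46.576, 20.546, 0.682, 0, -70.136, -16.507], TCP at [0.306, -0.602, 0.227] pointing down, gripper open.
Joint ranges: [-176.03, 176.03], [-82.01, 121.73], [-58.28, 71.71], [-173.87, 95.51], [-174.79, -0.11], [-173.66, 173.66]. Speed limits (degrees/s): [136.94, 136.94, 172.46, 180, 180, 180].

INTERFACE

Orientations are given as a 3x3 rotation matrix whose columns are the frame's x, y, z axes.
In Python, from rig import robot gives the robot as it stands. Calls block until the motion is done:
- robot.goto(position, orientation): joint-space move of the TCP to a pose.
- robot.servo_line(position, ori=None, speed=0.15): straight line of the TCP; ori=None keeps the orientation; speed is the mean speed in m/s.
- robot.movej(angles): joint-space move.
- robot.move_gripper(opening): opening from 0.0 (shut) to 1.0 (fully open); the grip force is fixed at half the most; returns when the fingers have stopped.
- robot.dwell(seconds).
- robot.ik(position, orientation): joint angles nearest the present ones, or None.
- robot.grab_frame(name): name is "scene" or "side" or "wrist"; returns (picture, depth): 400x640x3 uint8, red, green, blue; 400x640 float32, m along the optical axis (not along the pixel's ray), 0 where there is no reading.
- robot.camera_info(name): a dict with "vfov" (degrees; the focal length in pixels is half the picture's height over the tangent of half this angle, whatever the lens; pixels are square), "cx", "cy" (the principal point, pixels), "view" (4x4, takes a point from world to camera coordinates); the wrist camera has in their place "T_tool_cam" (4x4, takes a point from camera to tool coordinates, whose origin is the TCP and whose axes are the flange's). Camera axes: x right, y down, z forward; pixel columns grow to the right and rows downward; lengths in m; the calibration is good to about 2 mm. A picture is of the moment at which its call begins: read the wrist's pose just before it. camera_info takes no time and is no camera call.
A pose or a line that the arm cannot do raises robot.Unreachable and nothing moves.
- robot.job_done(): hands the job in; it is judged then, once.
Readings, each from a call of its own:
- robot.read_t(): time.
- robot.read_qpos(): joint angles.
- robot.read_qvel(): joint speeds.
- robot.read_effort(): joint torques, N m.
- robot.read_position(): TCP position.
- robot.read_tcp_rot(): TCP orientation.
- robot.read_force(): force on the tool from outside, world axes, zero at the start.
- robot.read_ft_torque(): the same for the moment, N m.
- robot.read_grip_width(): opening from 0.0 (shut) to 1.0 (fully open).
- robot.read_finger_force(): force on a finger pad.
Only numpy, scipy, OpenCV 4.12 (cv2) and the standard library are available. Lean on these libraries where they do the work, as an engineer would, in place of code of your own. Each camera call takes 0.05 s, during which the arm holds its last target. There are 200 camera calls.

## Working session

There is one attempt and no reset: what is moved stays moved. The work goes in short steps, each a Python script; the robot and the scene stay as the last script left them, time stands still between calls to the robot, and variables do not carry over. Pictures are saved under pics/ and viewed, at most 14 in all, crops included, and the job is handed in when it is done.

```bash
ls; mkdir -p pics; python3 - <<'E'
from rig import robot
import cv2,numpy as np
for n in ["scene","side"]:
    p,d=robot.grab_frame(n); cv2.imwrite(f"pics/{n}0.png",p[:,:,::-1]); np.save(f"{n}0.npy",d)
    i=robot.camera_info(n); print(n,i['vfov'],i['cx'],i['cy'],np.round(i['view'],3).tolist(),(d>0).mean())
i=robot.camera_info("wrist");print(i)
print(robot.read_t(),robot.read_tcp_rot().round(3).tolist() if hasattr(robot.read_tcp_rot(),'round') else robot.read_tcp_rot())
E
```

```text
pics
scene 53.206622847423645 316.85269351263844 203.24366342810168 [[-0.395, 0.919, -0.008, 0.19], [0.721, 0.305, -0.622, -0.311], [-0.569, -0.251, -0.783, 1.229], [0.0, 0.0, 0.0, 1.0]] 0.996
side 54.92178984014772 320.34521709204773 195.8402599237736 [[0.817, -0.576, 0.025, -0.38], [-0.266, -0.416, -0.869, 0.171], [0.512, 0.703, -0.493, 0.726], [0.0, 0.0, 0.0, 1.0]] 0.99609375
{'vfov': 71.93745484003067, 'cx': 320.4899090447998, 'cy': 199.56569909039462, 'T_tool_cam': array([[ 9.50316994e-04, -9.56266206e-01, -2.92496222e-01,
         7.97237560e-02],
       [ 9.99999303e-01,  1.11360460e-03, -3.91752465e-04,
        -1.68357136e-03],
       [ 7.00344782e-04, -2.92495646e-01,  9.56266598e-01,
        -1.56803843e-01],
       [ 0.00000000e+00,  0.00000000e+00,  0.00000000e+00,
         1.00000000e+00]])}
0.1 [[-0.892, -0.453, -0.001], [-0.453, 0.892, 0.001], [0.0, 0.002, -1.0]]
```

View pics/scene0.png

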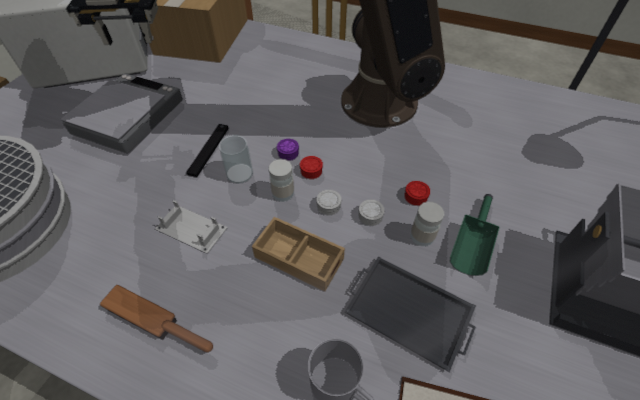

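View pics/side0.png

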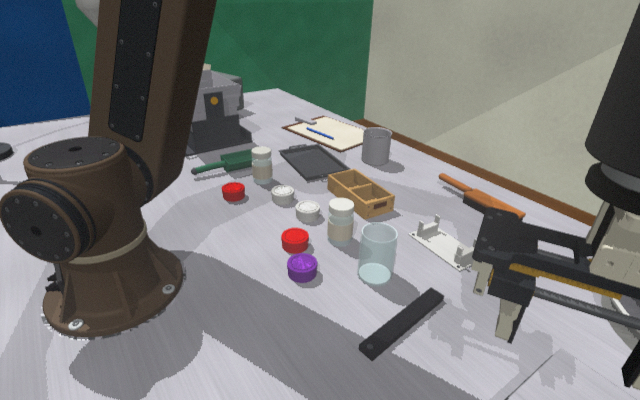

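The scene view shows the jars at (281,180) and (428,223), and the bar at (208,150). The carrier is at (298,253), the tray at (410,312), the rest at (192,226), the open jar at (236,160) and the scoop at (478,235). Tin-shaped candidates are silver (329,201), silver (371,211), red (311,167), red (417,192) and purple (288,149). Only the two silver ones fit aluminium, so I'll confirm that in a crop and take rough positions.

```bash
cat > h.py <<'E'
from rig import robot
import cv2,numpy as np
def cam(n):
    """dict K,R,t: X_cam = R X_world + t (wrist at present pose)"""
    i=robot.camera_info(n); f=200/np.tan(np.radians(i['vfov'])/2)
    if n=='wrist':
        T=np.eye(4); T[:3,:3]=np.array(robot.read_tcp_rot()); T[:3,3]=robot.read_position()
        V=np.linalg.inv(T@i['T_tool_cam'])
    else: V=np.array(i['view'])
    return dict(f=f,c=np.array([i['cx'],i['cy']]),R=V[:3,:3],t=V[:3,3])
def shot(n,name=None):
    C=cam(n); p,d=robot.grab_frame(n)
    if name: cv2.imwrite(f'pics/{name}.png',p[:,:,::-1])
    return C,p,d
def rays(C,uv):
    uv=np.atleast_2d(np.asarray(uv,float)); d=np.c_[(uv-C['c'])/C['f'],np.ones(len(uv))]@C['R']
    return -C['R'].T@C['t'],d
def plane(C,uv,z):
    o,d=rays(C,uv); return o+d*((z-o[2])/d[:,2])[:,None]
def tri(obs):
    """obs: list of (C,uv): least-squares ray meeting; returns point, rms miss"""
    A=np.zeros((3,3));b=np.zeros(3);L=[]
    for C,uv in obs:
        o,d=rays(C,uv); d=d[0]/np.linalg.norm(d[0]); P=np.eye(3)-np.outer(d,d); A+=P;b+=P@o;L.append((P,o))
    x=np.linalg.solve(A,b); return x,np.sqrt(np.mean([((P@(x-o))**2).sum() for P,o in L]))
def down(a):
    """tool down, fingers close along world direction a (deg)"""
    a=np.radians(a); y=np.array([np.cos(a),np.sin(a),0]); z=np.array([0,0,-1.]); return np.c_[np.cross(y,z),y,z]
E
python3 - <<'E'
from h import *
C=cam('scene');D=cam('side')
p=cv2.imread('pics/scene0.png');cv2.imwrite('pics/crop0.png',cv2.resize(p[125:260,220:460],None,fx=3.3,fy=3.3,interpolation=cv2.INTER_CUBIC))
for n,u,v in [('tin1',(329,198),(308,207)),('tin2',(371,208),(283,190)),('jar1',(281,169),(342,206)),('jar2',(431,212),(262,151)),('open',(236,145),(378,232))]:
    print(n,tri([(C,u),(D,v)]))
for n,u in [('bar',(208,150)),('bar1',(222,127)),('bar2',(193,173)),('carr',(298,253)),('tray',(410,312)),('rest',(192,228)),('scoop',(478,235)),('scooph',(488,198)),('scoopm',(470,272)),('red2',(417,192))]: print(n,plane(C,u,.015)[0].round(3))
for a in (0,90,-90):
  for h in (.3,.4,.45): print(a,h,robot.ik([.5,0,h],down(a)))
E
```

```text
tin1 (array([0.43378526, 0.01071948, 0.02771428]), np.float64(0.001100405317254542))
tin2 (array([0.42454452, 0.11386218, 0.02990523]), np.float64(0.0003536544754962607))
jar1 (array([ 0.44220384, -0.10834039,  0.08810943]), np.float64(0.0010683086065829668))
jar2 (array([0.43397841, 0.24386758, 0.0916886 ]), np.float64(0.0011370537470762293))
open (array([ 0.42504914, -0.23802569,  0.10234486]), np.float64(0.0017618628055958933))
bar [ 0.395 -0.358  0.015]
bar1 [ 0.3   -0.373  0.015]
bar2 [ 0.482 -0.347  0.015]
carr [0.594 0.004 0.015]
tray [0.631 0.266 0.015]
rest [ 0.629 -0.25   0.015]
scoop [0.392 0.359 0.015]
scooph [0.273 0.364 0.015]
scoopm [0.494 0.359 0.015]
red2 [0.321 0.2   0.015]
0 0.3 [ 22.55685401   1.38493965 -13.89606118   0.         -74.71899916
 157.44314599]
0 0.4 [ 2.25568540e+01 -1.24849436e-01 -2.88906766e+00  0.00000000e+00
 -8.72357818e+01  1.57443146e+02]
0 0.45 [ 2.25568540e+01 -9.76703707e-02  3.32058378e+00  0.00000000e+00
 -9.34182542e+01  1.57443146e+02]
90 0.3 [  22.55685401    1.38493965  -13.89606118    0.          -74.71899916
 -112.55685401]
90 0.4 [  22.55685401   -0.12484944   -2.88906766    0.          -87.23578178
 -112.55685401]
90 0.45 [ 2.25568540e+01 -9.76703707e-02  3.32058378e+00  0.00000000e+00
 -9.34182542e+01 -1.12556854e+02]
-90 0.3 [ 22.55685401   1.38493965 -13.89606118   0.         -74.71899916
  67.44314599]
-90 0.4 [ 22.55685401  -0.12484944  -2.88906766   0.         -87.23578178
  67.44314599]
-90 0.45 [ 22.55685401  -0.09767037   3.32058378   0.         -93.41825415
  67.44314599]
```

View pics/crop0.png

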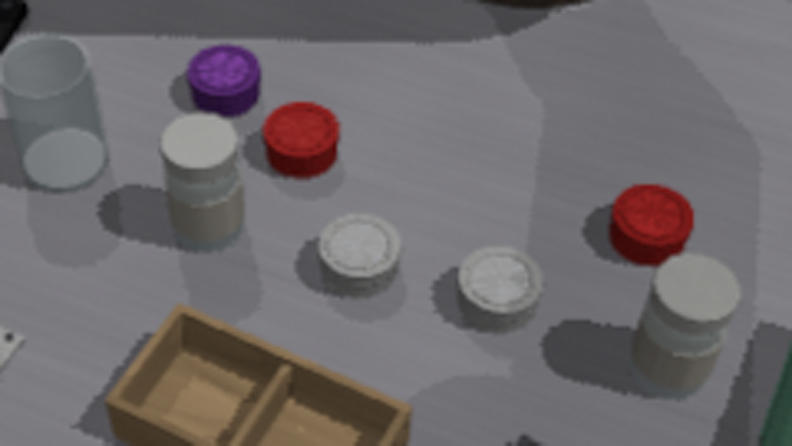

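The crop confirms that the two silver tins at crop (358,255) and (498,285) are the aluminium ones; the other three are red or purple. Next, two wrist overviews.

```bash
python3 - <<'E'
from h import *
import pickle
V=[]
for k,y in enumerate((-.18,.18)):
    robot.goto([.47,y,.40],down(90)); robot.dwell(.3)
    C,p,d=shot('wrist',f'w{k}'); V.append((C,p,d))
pickle.dump(V,open('w.pkl','wb'))
print(robot.read_t())
E
```

```text
3.9167
```

View pics/w0.png

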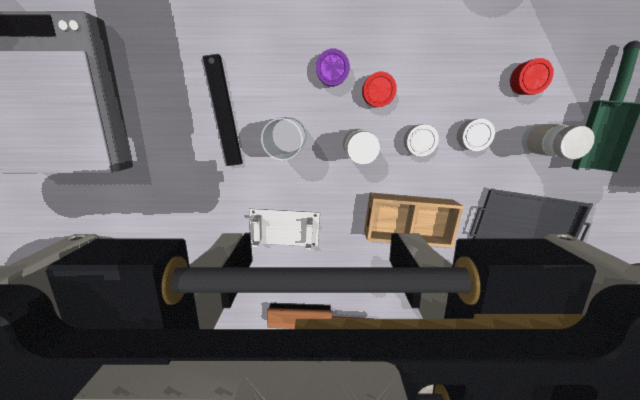

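View pics/w1.png

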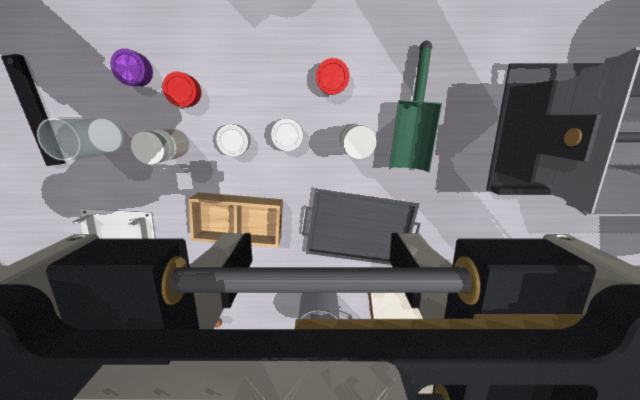

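w0 shows every item: tins at (422,140) and (478,135), jar lids at (363,147) and (573,142), the bar from (211,57) to (233,165), and the rest at (284,228). The open jar is at (283,139). w1 shows the tray in full, from (302,187) to (418,265), and the carrier at (236,220). I'll segment the top faces and triangulate them.

```bash
cat > seg.py <<'E'
from h import *
import pickle
def world(C,d):
    v,u=np.mgrid[:400,:640]; X=np.stack([(u-C['c'][0])/C['f']*d,(v-C['c'][1])/C['f']*d,d],-1)
    W=(X-C['t'])@C['R']; W[d<=0]=np.nan; return W
def comps(C,p,d,lo,hi,amin=60,vmax=235):
    W=world(C,d); m=((W[...,2]>lo)&(W[...,2]<hi)&(W[...,0]<.8)).astype(np.uint8); m[vmax:]=0
    m=cv2.morphologyEx(m,cv2.MORPH_OPEN,np.ones((3,3),np.uint8))
    n,l,s,c=cv2.connectedComponentsWithStats(m)
    return [(l==i,s[i],c[i],W) for i in range(1,n) if s[i][4]>=amin]
E
python3 - <<'E'
from seg import *
V=pickle.load(open('w.pkl','rb'))
for k,(C,p,d) in enumerate(V):
    W=world(C,d); print('view',k,'counter z',[np.round(W[r,c,2],4) for r,c in((180,250),(180,420),(60,420))])
    for nm,lo,hi in (('jar',.088,.112),('tin',.024,.036),('rim/horn',.039,.05),('bar/tray',.009,.019)):
        for m,s,c,_ in comps(C,p,d,lo,hi,40):
            col=p[m].mean(0).round().astype(int); z=np.median(W[m][:,2])
            pt=plane(C,c,z)[0]; print(nm,c.round(1),s[2:],col,pt.round(4))
E
```

```text
view 0 counter z [np.float64(-0.0011), np.float64(-0.0005), np.float64(-0.0031)]
jar [270.3 144. ] [ 31  40 225] [154 156 161] [ 0.4357 -0.2637  0.1024]
jar [575.8 142. ] [ 36  33 917] [205 204 200] [0.4331 0.2394 0.0932]
jar [363.  147.4] [ 33  33 850] [225 225 224] [ 0.442  -0.1117  0.0936]
tin [106.   70.1] [ 26 108 478] [64 64 66] [ 0.3156 -0.557   0.0302]
tin [626.3  72.8] [ 28  60 652] [49 75 63] [0.3197 0.3536 0.0294]
tin [332.3  66.7] [ 34  37 993] [133  73 168] [ 0.3097 -0.1617  0.0272]
tin [535.3  75.8] [ 35  37 981] [203  64  62] [0.3242 0.197  0.027 ]
tin [379.4  88.8] [ 34  35 933] [208  64  62] [ 0.3457 -0.0769  0.0271]
tin [593.5 114.2] [ 12  27 116] [24 39 32] [0.389  0.3153 0.0304]
tin [614.8 103.9] [ 9  5 41] [35 58 47] [0.3712 0.3494 0.0296]
tin [624.6 137.4] [ 31  68 523] [26 42 35] [0.4303 0.386  0.0299]
tin [478.1 134.5] [ 33  32 816] [218 217 219] [0.4253 0.1129 0.0272]
tin [422.1 140. ] [ 32  32 787] [220 219 219] [0.4354 0.0091 0.0272]
tin [122.2 147.3] [ 12  43 187] [63 63 65] [ 0.449  -0.5571  0.0298]
tin [534.4 137.4] [ 13  25 115] [91 87 82] [0.4305 0.217
[... 2861 characters left out ...]
  97.5] [ 5 18 56] [32 33 35] [0.3601 0.53   0.0142]
bar/tray [425.1 135.8] [ 16  66 365] [37 59 48] [0.4293 0.3786 0.0139]
bar/tray [507.4 116.5] [ 6 18 60] [32 33 35] [0.3938 0.5302 0.0135]
bar/tray [117.7 135. ] [ 8 21 73] [181 185 189] [ 0.4276 -0.2125  0.0141]
bar/tray [500.1 155.7] [  9  32 104] [33 32 34] [0.4675 0.53   0.014 ]
bar/tray [ 48.7 158.3] [ 22  19 176] [46 45 48] [ 0.4727 -0.3592  0.013 ]
bar/tray [324.1 202.8] [ 47  46 292] [91 91 96] [0.5649 0.1849 0.013 ]
bar/tray [395.9 206.7] [ 62  38 328] [87 88 93] [0.5734 0.3343 0.013 ]
bar/tray [ 89.8 221.3] [ 5 11 40] [118 117 116] [ 0.6056 -0.3101  0.0136]
bar/tray [142.6 225.5] [ 4 14 43] [121 120 119] [ 0.6152 -0.2004  0.0136]
```

Tops triangulate consistently across the two views, to about 2 mm. Next I'll view the three receptacles unoccluded from two places further out.

```bash
python3 - <<'E'
from seg import *
V=[]
for k,y in enumerate((.16,-.1)):
    robot.goto([.62,y,.36],down(90)); robot.dwell(.3)
    V.append(shot('wrist',f'r{k}'))
pickle.dump(V,open('r.pkl','wb'))
print(robot.read_t())
for k,(C,p,d) in enumerate(V):
    hsv=cv2.cvtColor(p,cv2.COLOR_RGB2HSV); W=world(C,d)
    for nm,lo,hi,ctr in (('carrier',.038,.05,(.594,.004)),('tray',.009,.019,(.631,.266)),('rest horns',.036,.05,(.629,-.25)),('rest plate',.0,.008,(.629,-.25))):
        m=(W[...,2]>lo)&(W[...,2]<hi)&(np.hypot(W[...,0]-ctr[0],W[...,1]-ctr[1])<.15)
        if nm=='carrier': m&=(hsv[...,1]>60)
        if nm=='tray': m&=(hsv[...,2]<130)
        if nm=='rest plate': m&=(hsv[...,2]>200)&(np.hypot(W[...,0]-ctr[0],W[...,1]-ctr[1])<.1)
        m[260:]=0; m=m.astype(np.uint8)
        if nm!='rest horns': m=cv2.morphologyEx(m,cv2.MORPH_OPEN,np.ones((2,2),np.uint8))
        X=W[m>0]; 
        if len(X)<10: print(k,nm,'none');continue
        z=np.median(X[:,2]); uv=np.argwhere(m>0)[:,::-1]; P=plane(C,uv,z)[:,:2]
        r=cv2.minAreaRect((P*1000).astype(np.float32)); print(k,nm,len(P),'z',z.round(4),np.round(r[0],1),np.round(r[1],1),round(r[2],1))
E
```

```text
6.3083
0 carrier 1240 z nan [nan nan] [0. 0.] 0.0
0 tray 1779 z nan [nan nan] [0. 0.] 0.0
0 rest horns 105 z 0.0422 [ 624.5 -259.5] [126.4  56.6] 87.2
0 rest plate 500 z nan [nan nan] [0. 0.] 0.0
1 carrier 1172 z nan [nan nan] [0. 0.] 0.0
1 tray 1957 z nan [nan nan] [0. 0.] 0.0
1 rest horns 87 z 0.0423 [ 624.4 -261.2] [121.1  56.2] 86.6
1 rest plate 1708 z nan [nan nan] [0. 0.] 0.0
```

View pics/r1.png

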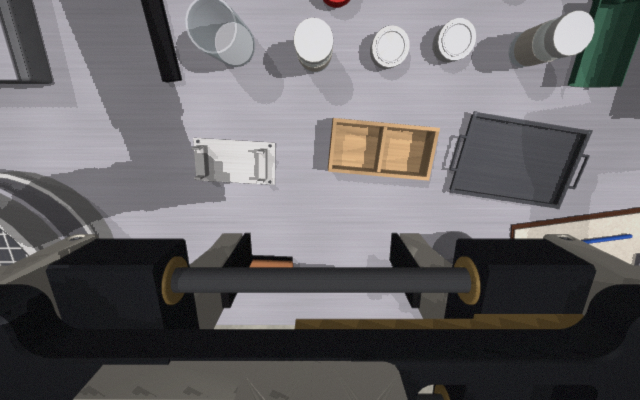

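r1 shows the rest at (234,162), the carrier at (384,149) and the tray at (520,160), all unoccluded. I'll fix the mask cleaning.

```bash
python3 - <<'E'
from seg import *
V=pickle.load(open('r.pkl','rb')); ctrs={}
for k,(C,p,d) in enumerate(V):
    hsv=cv2.cvtColor(p,cv2.COLOR_RGB2HSV); W=world(C,d)
    for nm,lo,hi,ctr in (('carrier',.037,.05,(.594,.004)),('tray',.009,.019,(.631,.266)),('rest horns',.036,.05,(.629,-.25)),('rest plate',-.003,.008,(.624,-.26))):
        R=np.hypot(W[...,0]-ctr[0],W[...,1]-ctr[1])
        m=(W[...,2]>lo)&(W[...,2]<hi)&(R<.15)
        if nm=='carrier': m&=(hsv[...,1]>60)
        if nm=='tray': m&=(hsv[...,2]<130)
        if nm=='rest plate': m&=(hsv[...,2]>195)&(hsv[...,1]<12)&(R<.1)
        m[260:]=0; m=m.astype(np.uint8)
        n,l,s,c=cv2.connectedComponentsWithStats(m)
        keep=[i for i in range(1,n) if s[i][4]>=(8 if 'horn' in nm else 40)]; m=np.isin(l,keep)
        z=np.median(W[m][:,2]); uv=np.argwhere(m)[:,::-1]; P=plane(C,uv,z)[:,:2]
        r=cv2.minAreaRect((P*1000).astype(np.float32)); rp=cv2.minAreaRect(uv.astype(np.float32))
        ctrs.setdefault(nm,[]).append((C,rp[0]))
        print(k,nm,len(P),'z',z.round(4),np.round(r[0],1),np.round(r[1],1),round(r[2],1),'px',np.round(rp[0],1))
        if 'horn' in nm: print([(s[i][4],plane(C,c[i],z)[0][:2].round(4)) for i in keep])
for n,o in ctrs.items(): x,e=tri(o); print(n,x.round(4),round(e,4))
# bar from overview 0
C,p,d=pickle.load(open('w.pkl','rb'))[0]
m=(cv2.inRange(p[...,::-1],(0,0,0),(70,70,70))>0); m[:,:195]=0;m[:,260:]=0;m[:45]=0;m[175:]=0
n,l,s,c=cv2.connectedComponentsWithStats(m.astype(np.uint8)); i=1+s[1:,4].argmax(); uv=np.argwhere(l==i)[:,::-1]
r=cv2.minAreaRect((plane(C,uv,.013)[:,:2]*1000).astype(np.float32)); print('bar',s[i],r)
for y in range(2): print('mug?')
E
```

```text
0 carrier 1406 z 0.0434 [597.5   4.8] [178.7  90.5] 85.1 px [228.5 148.6]
0 tray 1786 z 0.0131 [623.4 262.5] [244.7 148.6] 81.4 px [377.3 160. ]
0 rest horns 105 z 0.0422 [ 624.5 -259.5] [126.4  56.6] 87.2 px [ 79.  164.5]
[(np.int32(29), array([ 0.5955, -0.3133])), (np.int32(24), array([ 0.6018, -0.2035])), (np.int32(27), array([ 0.647 , -0.3148])), (np.int32(25), array([ 0.6532, -0.2064]))]
0 rest plate 541 z 0.0029 [ 605.2 -290.3] [90.5 43.2] 86.8 px [ 75.4 150.5]
1 carrier 1336 z 0.0433 [597.3   4.3] [178.3  89.9] 85.0 px [383.4 149.2]
1 tray 1970 z 0.0129 [623.2 262.6] [245.9 149.4] 81.6 px [519.4 161.1]
1 rest horns 87 z 0.0423 [ 624.4 -261.2] [121.1  56.2] 86.6 px [227.5 164.5]
[(np.int32(24), array([ 0.5952, -0.3138])), (np.int32(21), array([ 0.6015, -0.205 ])), (np.int32(21), array([ 0.6469, -0.3165])), (np.int32(21), array([ 0.6526, -0.2075]))]
1 rest plate 1829 z 0.0028 [ 624.5 -261.9] [148.5  79.1] 86.8 px [233.5 160.9]
carrier [0.5952 0.0044 0.051 ] 0.0003
tray [0.6201 0.263  0.0139] 0.0006
rest horns [ 0.624  -0.2628  0.0399] 0.0002
rest plate [ 0.6053 -0.2431  0.0644] 0.0083
bar [ 203   54   39  112 1847] ((386.2317199707031, -365.1846923828125), (197.29336547851562, 31.743024826049805), 6.915090084075928)
mug?
mug?
```

Poses:

| Item | Centre (m) | y-axis direction or yaw |
|---|---|---|
| carrier | (.5974, .0045) | y-axis 85.0° |
| tray | (.6232, .2626) | y-axis 81.5° |
| rest | (.6244, -.2607) | y-axis 86.8° |
| bar | (.3862, -.3652) | yaw 6.9° |

I'll move the jars first.

```bash
cat >> h.py <<'E'
def pick(x,y,z,a,opening,zup=.2):
    robot.goto([x,y,zup],down(a)); robot.move_gripper(opening)
    robot.servo_line([x,y,z+.03],speed=.25); robot.servo_line([x,y,z],speed=.08)
    robot.move_gripper(0.); w=robot.read_grip_width()
    print('grip',round(w*88,1),'mm force',robot.read_finger_force(),'t',robot.read_t())
    robot.servo_line([x,y,zup],speed=.15)
    print('lifted: width',round(robot.read_grip_width()*88,1),'wrench',np.round(robot.read_force(),2))
def place(x,y,z,a,opening,zup=.2):
    robot.goto([x,y,zup],down(a)); robot.dwell(.2); f0=np.array(robot.read_force())
    robot.servo_line([x,y,z+.03],speed=.15); robot.servo_line([x,y,z],speed=.04); robot.dwell(.3)
    print('down: dF',np.round(np.array(robot.read_force())-f0,2),'z',round(robot.read_position()[2],4))
    robot.move_gripper(opening); robot.dwell(.2); robot.servo_line([x,y,zup],speed=.25); print('t',robot.read_t())
E
python3 - <<'E'
from h import *
pick(.442,-.1105,.051,175,1.)
place(.5937,-.0383,.0575,175,.85)
pick(.4333,.2405,.051,175,1.)
place(.6011,.0473,.0575,175,.85)
E
```

```text
grip 55.9 mm force 29.9978569149971 t 9.6
lifted: width 55.7 wrench [ 0.09 -0.62 -2.66]
down: dF [1.52 0.08 1.43] z 0.0575
t 15.25
grip 55.9 mm force 29.999724626541138 t 18.7583
lifted: width 55.8 wrench [-0.14 -0.1  -3.  ]
down: dF [-0.97 -0.73  0.15] z 0.0575
t 24.7
```

Both jars are placed. For the bar I'll grasp 32 mm toward the base end, so the gripper body clears the open jar by about 18 mm.

```bash
python3 - <<'E'
from h import *
u=np.array([np.cos(np.radians(6.9)),np.sin(np.radians(6.9))]); g=np.array([.3862,-.3652])-.032*u
pick(g[0],g[1],.003,96.9,.7)
robot.goto([.6226,-.2926,.15],down(176.8)); robot.dwell(.3)
_,p,_=shot('scene'); _,q,_=shot('side')
a=cv2.resize(p[110:310,130:450],(640,400)); b=cv2.resize(q[140:300,220:520],(640,341))
cv2.imwrite('pics/held.png',cv2.resize(np.vstack([a,b]),(518,600))[:,:,::-1])
E
```

```text
grip 29.6 mm force 30.000540018081665 t 28.9333
lifted: width 30.0 wrench [-0.02 -0.65 -0.74]
```

View pics/held.png

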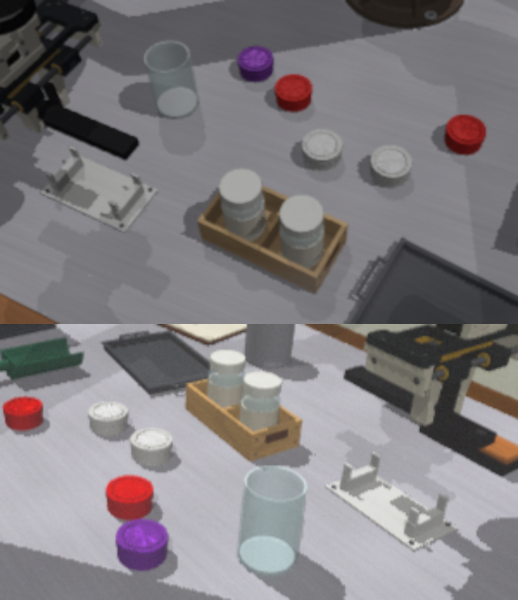

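Both jars stand upright in their bays, and the bar is held level above the rest. I'll place it, then do the tins and check everything.

```bash
python3 - <<'E'
from h import *
place(.6226,-.2926,.0275,176.8,.7)
c=np.array([.6232,.2626]); yv=np.array([np.cos(np.radians(81.5)),np.sin(np.radians(81.5))]); A=171.5
for (x,y),s in (((.4255,.1133),.045),((.4357,.0098),-.045)):
    pick(x,y,.008,A,.88)
    t=c+s*yv; place(t[0],t[1],.0125,A,.82)
robot.goto([.60,.05,.40],down(90)); robot.dwell(.3)
C,p,d=shot('wrist','end'); _,q,_=shot('side','endside')
import pickle; pickle.dump((C,p,d),open('e.pkl','wb')); print(robot.read_t())
E
```

```text
down: dF [ 0.56 -0.05  1.12] z 0.0275
t 36.5
grip 59.6 mm force 30.00126600265503 t 40.4583
lifted: width 59.8 wrench [-0.29 -0.18 -0.89]
down: dF [0.04 1.33 0.75] z 0.0127
t 47.1833
grip 59.7 mm force 30.001122057437897 t 50.6667
lifted: width 60.0 wrench [ 0.37  0.3  -0.28]
down: dF [ 0.1  -0.29 -0.39] z 0.0127
t 57.3667
58.8667
```

View pics/end.png

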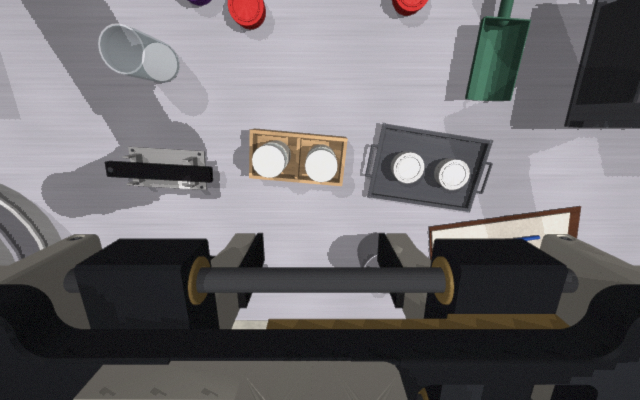

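View pics/endside.png

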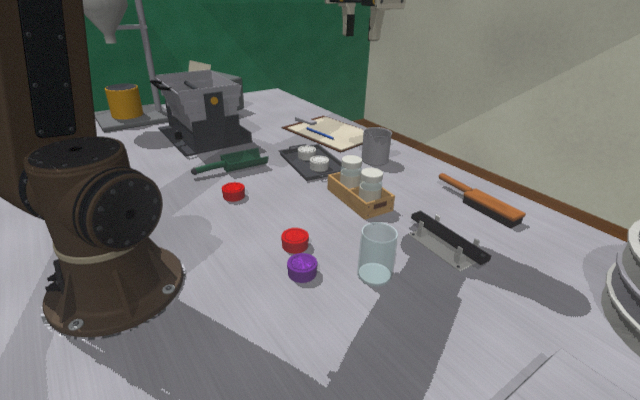

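The wrist view shows the bar in both saddles (160,172), the jars in their bays (270,159) and (321,164), and the tins in the tray (408,168) and (454,175). The side view agrees. One numeric check before handing in.

```bash
python3 - <<'E'
from seg import *
C,p,d=pickle.load(open('e.pkl','rb')); W=world(C,d); v=p.max(-1)
R={'carrier':(.5974,.0045,85.0),'tray':(.6232,.2626,81.5),'rest':(.6244,-.2607,86.8)}
def loc(n,P):
    x,y,a=R[n]; a=np.radians(a); e=np.array([np.cos(a),np.sin(a)]); f=np.array([e[1],-e[0]]); return (P[:,:2]-[x,y])@np.c_[f,e]
def fit(nm,n,m):
    k,l,s,c=cv2.connectedComponentsWithStats(m.astype(np.uint8))
    for i in range(1,k):
        if s[i][4]<250: continue
        P=W[l==i]; z=np.median(P[:,2]); g=np.linalg.lstsq(np.c_[P[:,:2],np.ones(len(P))],P[:,2],rcond=None)[0]
        Q=loc(n,plane(C,np.argwhere(l==i)[:,::-1],z)); r=cv2.minAreaRect((Q*1000).astype(np.float32))
        print(nm,'top z',z.round(4),'tilt',np.round(g[:2],3),'rect in frame',np.round(r[0],1),np.round(r[1],1),round(r[2],1))
Z=W[...,2]; S=np.zeros_like(Z,bool); S[110:225,60:500]=1
fit('jar','carrier',S&(Z>.09)&(Z<.11)); fit('tin','tray',S&(Z>.024)&(Z<.04)&(v>150)&(W[...,1]>.15)); fit('bar','rest',S&(v<80)&(Z>.028)&(Z<.05)&(W[...,1]<-.1))
E
```

```text
jar top z 0.0996 tilt [ 0.01  -0.014] rect in frame [  0.1 -43. ] [52.8 54.5] 49.1
jar top z 0.0996 tilt [ 0.013 -0.003] rect in frame [-0.6 44.9] [53.8 53.5] 5.1
tin top z 0.0301 tilt [0.001 0.001] rect in frame [  0.3 -46.1] [58.8 57.5] 14.8
tin top z 0.0302 tilt [-0.    -0.002] rect in frame [ 0.8 45.2] [57.2 58.4] 8.6
bar top z 0.0367 tilt [ 0.042 -0.005] rect in frame [-0.4 -0.1] [ 31.5 202.7] 0.0
```

```bash
python3 -c "
from rig import robot
print(robot.job_done())"
```

```text
the job is handed in; nothing more can be done
None
```

I handed the job in with both jars upright in their bays, both tins flat in the tray and the bar level and centred in both saddles. The last check put every item within its limits, the open jar and scoop looked undisturbed, and it took about 59 s of the 134 s, though the hand-in call didn't return a verdict.

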